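# Put the rolling-pin rings away in their tube

## Robot

A 6-joint arm with a two-finger parallel gripper is mounted at the origin on the work surface. World frame = base frame: x ahead of the robot, y to its left, z up, the work surface at z = 0. Lengths are in m, angles in rad, forces in N, time in s.
With the tool pointing down it reaches from about 0.35 to 0.975 m from the base axis. Payload 4.9 kg.
Tool frame: the origin (TCP) lies on the centre line of the jaws, within the pads' length; the fingertips stand 14 mm ahead of it and the grasp point (between the pads) lies 5 mm behind it (manip.nose_length is the distance from the TCP to the fingertips, in m); z points along the fingers, y is the line along which they close (so a half turn about z gives the same grasp; the last joint's range is limited). The gripper opens to 85 mm and grips with 20 to 120 N. Pads are 22 mm wide; open, the fingers measure 114 mm over their backs; the gripper's body (76 mm by 85 mm) begins 54 mm behind the grasp point. The pads swing forward as they close: fully open they stand 13 mm farther back than shut.
Start: joints at [1.155, 0.053, 1.613, -0, 1.476, -0.119], TCP at [0.183, 0.598, 0.215] pointing down, gripper open.
Joint ranges: [-3.01, 3.01], [-1.01, 2.22], [0.06, 2.58], [-1.02, 4.17], [0.09, 2.62], [-3.14, 3.14]. Speed limits (rad/s): [2.57, 2.57, 3.14, 3.14, 3.14, 3.14].

## Interface

Orientations are given as a unit quaternion [w, x, y, z].
In Python, from plant import manip, imaging gives the robot as it stands.
- The arm moves only by the tool play_rows, never from a script. Its argument "commands" is a list of rows, each a list of 6 numbers: the shift along the tool's x, y, z in mm, then the turn, a rotation vector about the tool's x, y, z in degrees. A call has 1 to 5 rows; each row shifts and turns the commanded pose from where the row before left it, along the tool's axes as they then stand; what a row does not reach is not made up. A row lasts 1/12 s, in which the tool goes at most 41.7 mm and 7.16 degrees, less where a joint would pass 70% of its speed; a pose out of reach is approached as far as the arm can. A call is refused whole if a number of a shift passes 41.7 or a number of a turn 7.16, either way. A call with a gripper value outside its range is refused whole. "hand" is the finger opening in mm, from 0 to 85.4, set as the call begins (left out, the last holds). The fingers move at their own pace and stop on an object; the grip force is fixed at half the most. Time passes only in rows, so rows that do not move let the fingers close. It gives the time, the measured TCP pose, the force, the opening and the grip force at its end, in the units of the state.
- manip.state(): the state, without advancing time (a new reading comes with each control period).
- imaging.grab_frame(name): name is "side" or "top" or "wrist"; returns a dict with "image" (480x640x3 uint8, red, green, blue), "fx", "fy", "cx", "cy" (pixels), "R" (3x3) and "t" (3): a world point X has camera coordinates R X + t; the wrist camera has in their place "mount" (4x4, takes a point from camera to tool coordinates, whose origin is the TCP and whose axes are the flange's). Camera axes: x right, y down, z forward; pixel columns grow to the right and rows downward; lengths in m; the calibration is good to about 2 mm. A picture is of the moment at which its call begins: read the wrist's pose just before it. There is no depth.
- manip.job_done(): hands the job in; it is judged then, once.
The state is a dict: "time": time; "joint_pos": joint angles; "joint_vel": joint speeds; "joint_efforts": joint torques, N m; "tool_pos": TCP position; "tool_rot": TCP orientation; "contact_force": force on the tool from outside, world axes, zero at the start; "ft_torque": the same for the moment, N m; "gripper_width": opening from 0.0 (shut) to 1.0 (fully open); "grasp_force": force on a finger pad.
Only numpy, scipy, OpenCV 4.12 (cv2) and the standard library are available. Lean on these libraries where they do the work, as an engineer would, in place of code of your own. Each camera call takes 0.05 s, during which the arm holds its last target. There are 200 camera calls.

## Task

Put away the matching pair of wooden rolling-pin rings: drop both of the middle-sized rings (60 mm across, with a hole) into the short steel tube with the flared mouth, so that they lie flat, one on top of the other, at the bottom of the tube.

Things in the scene. Friction and masses are not known exactly. Their poses are not given: they have to be found in the camera images.
- ring_a_center (a point): centre (half-way up, on the axis) of one of the two equal plain beech rings: 60 mm across, 38 mm hole, 22 mm thick, lying flat on the bench; z is its axis; about 25 to 45 g. Not wanted, of the same wood: a smaller ring (42 mm), a wider thin ring (86 mm) and a solid 60 mm disc without a hole.
- ring_b_center (a point): centre (half-way up, on the axis) of the other of the two equal plain beech rings: 60 mm across, 38 mm hole, 22 mm thick, lying flat on the bench; z is its axis; about 25 to 45 g. Not wanted, of the same wood: a smaller ring (42 mm), a wider thin ring (86 mm) and a solid 60 mm disc without a hole.
- tube_floor (a point): centre of the inner floor of the upright, empty steel tube, 6 mm above the bench; z points up its axis. Fixed to the bench by a flange 100 mm across, 4 mm thick. Open top: rim 68 mm above the bench (62 above this point), 100 mm across outside, about 92 inside, narrowing like a funnel over 18 mm to a straight bore 66 mm across. Walls 4 mm.
Things that resemble listed ones, but are neither listed nor needed, are in the scene too. What is shaped like the part that bears ring_a_center but turquoise is not meant. Leave any red look-alike of the part that bears ring_b_center alone.

How it is judged:
By the outcome, as a careful person would: the job done as asked, in the order asked, and still so for the second after the job is handed in, with the robot touching nothing.
It also fails if it takes over 58 s, if anything falls off the work surface, if the arm or the gripper's body presses on something with over 40 N, if the wrist force passes 120 N, or if a joint passes its speed limit or range.

## Working session

There is one attempt and no reset: what is moved stays moved. The work goes in short steps, Python scripts to look and compute and a tool call to move; the robot and the scene stay as the last step left them, time stands still between calls to the robot, and variables do not carry over. Pictures are saved under pics/ and viewed, at most 11 in all, crops included, and the job is handed in when it is done.

Besides the shell and the picture viewer there is one more tool, called after "Emit:" as a command line: name --pt "numbers of a row" for each row, then --argument value for the rest. play_rows: Moves the arm, as the interface text tells. Its arguments: {"type":"object","properties":{"commands":{"type":"array","items":{"type":"array","items":{"type":"number"}}},"hand":{"type":"number"}},"required":["commands"]}

```bash
mkdir -p pics; ls; python3 - <<'E'
from plant import manip, imaging
import cv2
s=manip.state();print(s)
for n in("top","side"):
    f=imaging.grab_frame(n);cv2.imwrite(f"pics/{n}0.png",f["image"][:,:,::-1]);print(n,f["fx"],f["fy"],f["cx"],f["cy"],f["R"],f["t"])
E
```

```text
pics
{'time': 0.0, 'joint_pos': array([ 1.15499921e+00,  5.33542067e-02,  1.61428688e+00,  2.22808872e-05,
        1.47599734e+00, -1.19006720e-01]), 'joint_vel': array([0.00071676, 0.00095224, 0.00128608, 0.00019398, 0.0003713 ,
       0.00103155]), 'joint_efforts': array([-2.43578106e-04, -3.93684947e+01, -3.70177639e+01, -1.01689232e-04,
        6.94522445e-03,  1.15445249e-05]), 'tool_pos': array([0.18251477, 0.59707502, 0.21346895]), 'tool_rot': array([-2.80969290e-04,  1.47852139e-01,  9.89008948e-01, -9.83604583e-04]), 'contact_force': array([-0.50518195,  0.15881907,  0.09324162]), 'ft_torque': array([0.0057671 , 0.04363615, 0.01044093]), 'grasp_force': 0.0, 'gripper_width': 1.0025160928961823}
top 471.4490642739514 471.4490642739514 319.72676248166323 236.1005604350543 [[-0.00943476 -0.9999312   0.00697008]
 [-0.98231322  0.00796451 -0.18707568]
 [ 0.18700729 -0.00861182 -0.98232078]] [0.00181583 0.48245188 0.77582217]
side 518.7362220341552 518.7362220341552 323.28923224165544 244.13911481881377 [[ 0.90334183 -0.42881786  0.00942235]
 [-0.32107138 -0.69060425 -0.64805782]
 [ 0.28440589  0.58239249 -0.76153285]] [-0.41778726  0.18364674  0.75186188]
```

View pics/top0.png

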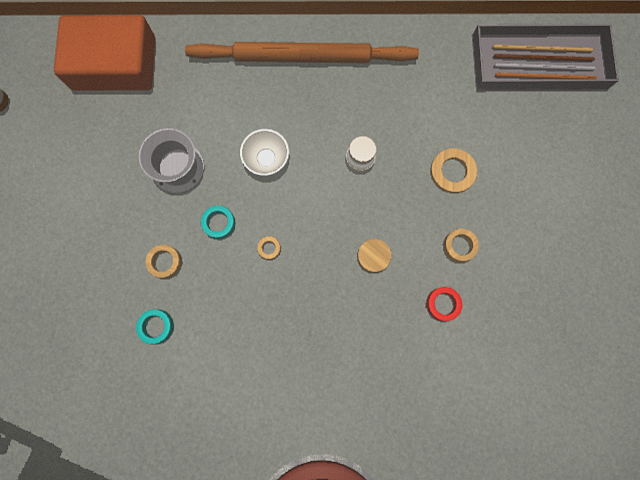

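View pics/side0.png

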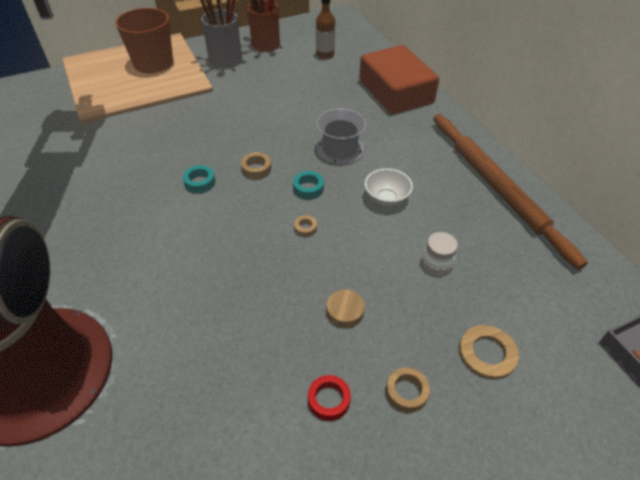

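The top view shows the beech 60 mm rings at about (163,261) and (462,245), and the tube mouth at about (168,157). The decoys are the small ring (269,248), wide ring (454,170) and disc (375,256). The side view agrees.

```bash
cat > h.py <<'E'
import numpy as np, cv2
from plant import manip, imaging
from scipy.spatial.transform import Rotation as Ro
def pose():
    s=manip.state();q=s["tool_rot"];return s["tool_pos"],Ro.from_quat([q[1],q[2],q[3],q[0]]).as_matrix()
def grab(n):
    p,Rt=pose();f=imaging.grab_frame(n)
    if n=="wrist":
        M=np.array(f["mount"]);f["C"]=p+Rt@M[:3,3];f["D"]=Rt@M[:3,:3]
    else:
        R=np.array(f["R"]);f["C"]=-R.T@f["t"];f["D"]=R.T
    return f
def ray(f,uv,z):
    d=f["D"]@np.array([(uv[0]-f["cx"])/f["fx"],(uv[1]-f["cy"])/f["fy"],1.]);return f["C"]+d*(z-f["C"][2])/d[2]
def wood(f):
    h=cv2.cvtColor(f["image"],cv2.COLOR_RGB2HSV);m=cv2.inRange(h,(10,70,70),(25,255,255))
    return cv2.morphologyEx(m,cv2.MORPH_OPEN,np.ones((2,2)))
def blobs(f,z=.015,amin=150):
    cs,_=cv2.findContours(wood(f),cv2.RETR_EXTERNAL,cv2.CHAIN_APPROX_NONE);o=[]
    for c in cs:
        if cv2.contourArea(c)<amin:continue
        P=np.array([ray(f,p[0],z)[:2] for p in c],np.float32)
        (x,y),(a,b),_=cv2.fitEllipse(P) if len(P)>5 else ((0,0),(0,0),0)
        o.append((c.reshape(-1,2).mean(0).round(),np.round([x,y,a,b],4)))
    return o
def delta(xy,z):
    p,R=pose();return (R.T@(np.array([*xy,z])-p)*1000).round(1)
E
python3 - <<'E'
from h import *
for n in("top","side"):
    f=grab(n)
    for b in blobs(f): print(n,*b)
f=grab("top")
h=cv2.cvtColor(f["image"],cv2.COLOR_RGB2GRAY)
for uv in[(168,156)]: print("rim",ray(f,uv,.068))
for u in (139,197): print(ray(f,(u,156),.068))
f=grab("side");print("rim side",ray(f,(341,126),.068))
E
```

```text
top [164. 262.] [0.4433 0.2757 0.0581 0.0644]
top [375. 256.] [ 0.4509 -0.1015  0.0582  0.0603]
top [270. 248.] [0.4667 0.0878 0.0403 0.0413]
top [462. 246.] [ 0.4681 -0.2589  0.0583  0.0638]
top [454. 171.] [ 0.6095 -0.2546  0.0834  0.0864]
top [547.  77.] [ 0.7997 -0.438   0.0072  0.2304]
top [544.  49.] [ 0.8592 -0.4443  0.0084  0.2676]
top [303.  53.] [0.8533 0.0265 0.0403 0.4827]
top [314.   8.] [0.9497 0.1085 0.0285 1.3384]
side [409. 389.] [ 0.4714 -0.259   0.0595  0.0618]
side [489. 352.] [ 0.6095 -0.2598  0.0834  0.0879]
side [346. 310.] [ 0.4527 -0.103   0.0586  0.0671]
side [306. 226.] [0.4672 0.0817 0.0395 0.0485]
side [257. 166.] [0.4448 0.2704 0.0576 0.0773]
side [511. 191.] [0.8588 0.0359 0.0388 0.5021]
side [326.  19.] [0.8317 0.7586 0.0471 0.0733]
side [244.  11.] [0.6412 0.8936 0.0389 0.1589]
side [148.  57.] [0.344  0.7764 0.3247 0.543 ]
rim [0.62269363 0.2613708  0.068     ]
[0.62303901 0.31186748 0.068     ]
[0.62234794 0.21082866 0.068     ]
rim side [0.61970076 0.25124801 0.068     ]
```

Emit:
play_rows --pt "-34 -23 3 0 0 0" --pt "-34 -23 3 0 0 0" --pt "-34 -23 3 0 0 0" --pt "-34 -23 3 0 0 0" --pt "-34 -23 3 0 0 0" --hand 85

```text
time: 0.72
tool_pos: [0.3124, 0.4365, 0.1996]
tool_rot: [0.0, 0.147, 0.989, 0.0]
contact_force: [2.2, 0.2, 0.8]
gripper_width: 0.992
grasp_force: 0.0
```

Emit:
play_rows --pt "-34 -23 3 0 0 0" --pt "-34 -23 3 0 0 0" --pt "-34 -23 3 0 0 0" --pt "-34 -23 3 0 0 0" --pt "0 0 0 0 0 0"

```text
time: 1.13
tool_pos: [0.4182, 0.3052, 0.1872]
tool_rot: [0.001, 0.152, 0.988, -0.001]
contact_force: [-0.8, 0.5, 1.0]
gripper_width: 0.993
grasp_force: 0.0
```

```bash
python3 - <<'E'
from h import *
f=grab("wrist");print(np.array(f["mount"]).round(3),f["fx"],pose())
cv2.imwrite("pics/w1.png",f["image"][:,:,::-1])
for b in blobs(f,.022,500): print(*b)
print(delta((.444,.273),.1))
E
```

```text
[[-0.    -0.965 -0.263  0.066]
 [ 1.    -0.     0.001 -0.001]
 [-0.001 -0.263  0.965 -0.159]
 [ 0.     0.     0.     1.   ]] 422.6913212892172 (array([0.41658599, 0.30755059, 0.18739612]), array([[-9.54498558e-01,  2.98215431e-01, -2.44888367e-04],
       [ 2.98215520e-01,  9.54498433e-01, -4.94530374e-04],
       [ 8.62689740e-05, -5.45058041e-04, -9.99999848e-01]]))
[100. 330.] [0.4644 0.0997 0.0368 0.0503]
[296. 247.] [0.4442 0.2802 0.0581 0.0618]
[-36.5 -24.8  87.4]
```

View pics/w1.png

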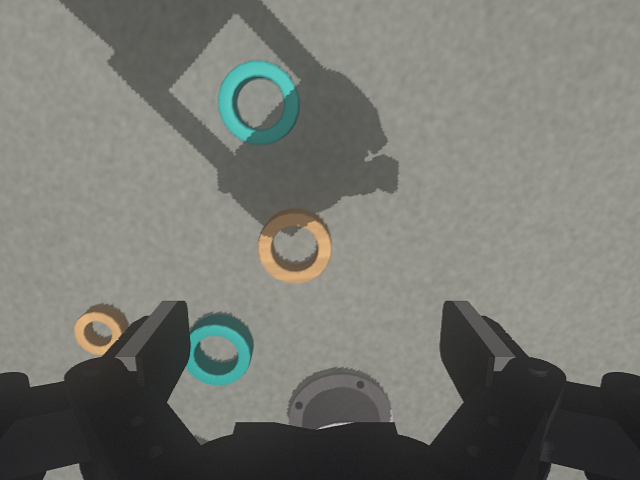

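The wrist view shows the wanted beech ring centred at (296,247), with turquoise decoys at (258,102) and (220,350). The tube flange is at (340,400).

Emit:
play_rows --pt "-18 -11 30 0 0 0" --pt "-18 -11 30 0 0 0" --pt "0 0 30 0 0 0" --pt "0 0 0 0 0 0" --pt "0 0 0 0 0 0"

```text
time: 1.6
tool_pos: [0.4409, 0.2788, 0.0961]
tool_rot: [-0.002, 0.147, 0.989, -0.001]
contact_force: [-0.3, 0.5, 1.2]
gripper_width: 0.996
grasp_force: 0.0
```

```bash
python3 - <<'E'
from h import *
f=grab("wrist");print(pose()[0])
for b in blobs(f,.022,1500): print(*b,delta(b[1][:2],.02))
f=grab("wrist");print(pose()[0])
for b in blobs(f,.022,1500): print(*b,delta(b[1][:2],.02))
E
```

```text
[0.4424578 0.2796363 0.0983808]
[ 52. 355.] [0.4638 0.1012 0.0351 0.0518] [ -72.4 -164.5   78.3]
[318. 246.] [0.4453 0.2791 0.0581 0.0613] [-2.9  0.3 78.4]
[0.44340035 0.28006919 0.09972216]
[ 52. 353.] [0.4648 0.1011 0.0375 0.052 ] [ -72.4 -165.1   79.5]
[316. 242.] [0.4451 0.279  0.0581 0.0613] [-1.8 -0.7 79.7]
```

Emit:
play_rows --pt "-2 0 30 0 0 0" --pt "0 0 30 0 0 0" --pt "0 0 20 0 0 0" --pt "0 0 0 0 0 0"

```text
time: 2.03
tool_pos: [0.4426, 0.278, 0.0157]
tool_rot: [-0.002, 0.147, 0.989, -0.001]
contact_force: [-0.8, -0.1, -0.3]
gripper_width: 0.993
grasp_force: 0.0
```

Emit:
play_rows --pt "0 0 0 0 0 0" --pt "0 0 0 0 0 0" --pt "0 0 0 0 0 0" --pt "0 0 0 0 0 0" --pt "0 0 0 0 0 0" --hand 50

```text
time: 2.45
tool_pos: [0.4459, 0.2787, 0.0194]
tool_rot: [0.001, 0.148, 0.989, 0.001]
contact_force: [-0.4, 0.0, 0.1]
gripper_width: 0.587
grasp_force: 0.0
```

```bash
python3 - <<'E'
from h import *
s=manip.state();print(s["tool_pos"],s["gripper_width"]*85.4,s["grasp_force"],manip.nose_length)
f=grab("wrist");cv2.imwrite("pics/w2.png",f["image"][:,:,::-1])
E
```

```text
[0.44586008 0.27865022 0.01938388] 50.14124199579807 0.0 0.014
```

View pics/w2.png

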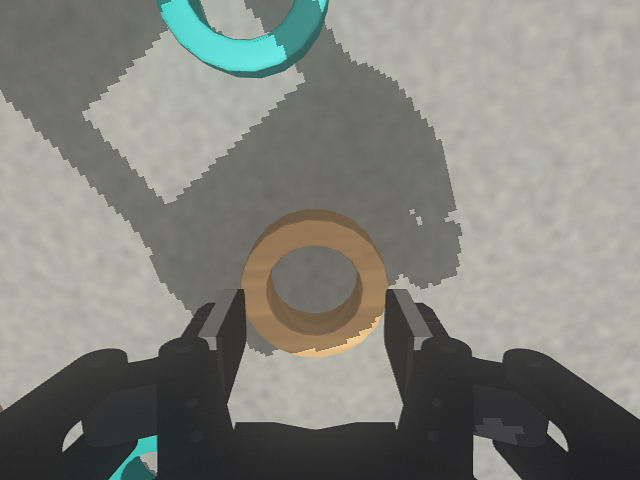

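The image shows the ring at (315,283), with the finger tips at (243,290) and (387,290). The opening reads 50 mm with no force, so the pads may not be touching it. I'll close further to test.

Emit:
play_rows --pt "0 0 0 0 0 0" --pt "0 0 0 0 0 0" --pt "0 0 0 0 0 0" --hand 35

```text
time: 2.75
tool_pos: [0.4448, 0.278, 0.0177]
tool_rot: [-0.0, 0.148, 0.989, -0.0]
contact_force: [0.6, -0.1, -0.2]
gripper_width: 0.409
grasp_force: 0.0
```

```bash
python3 - <<'E'
from h import *
s=manip.state();print(s["tool_pos"],s["gripper_width"]*85.4,s["grasp_force"],s["contact_force"])
f=grab("wrist");g=grab("side")
print([ (b[0],b[1]) for b in blobs(f,.022,1500)])
a=f["image"][200:480,120:520];c=cv2.resize(g["image"][90:240,130:400],None,fx=2,fy=2)
o=np.zeros((580,540,3),np.uint8);o[:280,:400]=a;o[280:580,:540]=c
cv2.imwrite("pics/w3.png",o[:,:,::-1])
E
```

```text
[0.44475124 0.27801148 0.01772152] 34.957272154343 0.0 [ 0.59764584 -0.12730835 -0.22352352]
[(array([319., 288.]), array([0.4429, 0.2791, 0.052 , 0.0636]))]
```

View pics/w3.png

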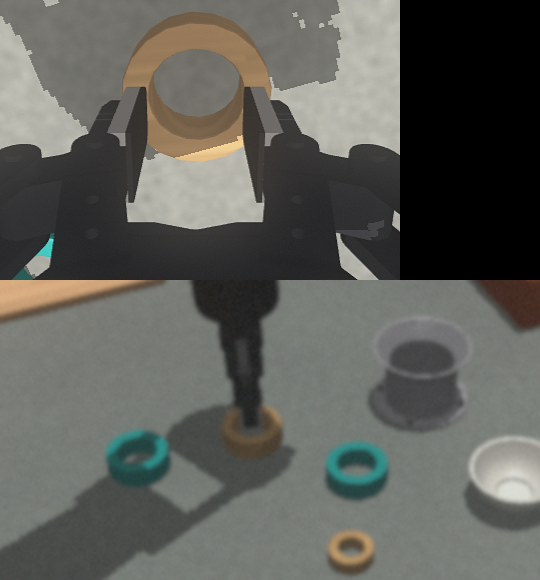

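The fingers closed over the top of the ring. The tips sit about 15 mm above the ring top, higher than nominal, while the lateral alignment is good. I'll reopen and go lower in guarded steps.

Emit:
play_rows --pt "0 0 0 0 0 0" --pt "0 0 0 0 0 0" --pt "0 0 0 0 0 0" --pt "0 0 0 0 0 0" --pt "0 0 0 0 0 0" --hand 82

```text
time: 3.27
tool_pos: [0.4448, 0.2781, 0.0177]
tool_rot: [-0.0, 0.148, 0.989, -0.0]
contact_force: [0.3, -0.0, 0.1]
gripper_width: 0.96
grasp_force: 0.0
```

Emit:
play_rows --pt "0 0 4 0 0 0" --pt "0 0 4 0 0 0" --pt "0 0 4 0 0 0" --pt "0 0 4 0 0 0" --pt "0 0 0 0 0 0"

```text
time: 3.68
tool_pos: [0.4438, 0.2776, 0.0003]
tool_rot: [-0.001, 0.148, 0.989, -0.001]
contact_force: [0.1, 0.5, 0.8]
gripper_width: 0.961
grasp_force: 0.0
```

Emit:
play_rows --pt "0 0 3 0 0 0" --pt "0 0 3 0 0 0" --pt "0 0 0 0 0 0"

```text
time: 3.93
tool_pos: [0.4443, 0.2779, -0.005]
tool_rot: [-0.0, 0.148, 0.989, -0.0]
contact_force: [0.3, -0.2, -0.6]
gripper_width: 0.961
grasp_force: 0.0
```

Emit:
play_rows --pt "0 0 0 0 0 0" --pt "0 0 0 0 0 0" --pt "0 0 0 0 0 0" --pt "0 0 0 0 0 0" --hand 52

```text
time: 4.27
tool_pos: [0.4453, 0.2784, -0.003]
tool_rot: [0.0, 0.148, 0.989, 0.0]
contact_force: [-2.3, -0.8, 5.4]
gripper_width: 0.659
grasp_force: 62.2
```

Emit:
play_rows --pt "0 0 0 0 0 0" --pt "0 0 -10 0 0 0" --pt "0 0 -30 0 0 0" --pt "0 0 -30 0 0 0" --pt "0 0 -30 0 0 0"

```text
time: 4.68
tool_pos: [0.4443, 0.2779, 0.097]
tool_rot: [-0.0, 0.148, 0.989, -0.0]
contact_force: [0.6, -0.5, -0.3]
gripper_width: 0.657
grasp_force: 63.6
```

```bash
python3 - <<'E'
from h import *
s=manip.state();print(s["tool_pos"],s["gripper_width"]*85.4,s["grasp_force"],s["contact_force"])
f=grab("wrist");g=grab("side")
a=f["image"][200:480,120:520];c=cv2.resize(g["image"][60:210,130:400],None,fx=2,fy=2)
o=np.zeros((580,540,3),np.uint8);o[:280,:400]=a;o[280:580,:540]=c
cv2.imwrite("pics/w4.png",o[:,:,::-1])
E
```

```text
[0.44429355 0.27786203 0.09700954] 56.11094553734965 63.648245595395565 [ 0.5789532  -0.46603199 -0.299739  ]
```

View pics/w4.png

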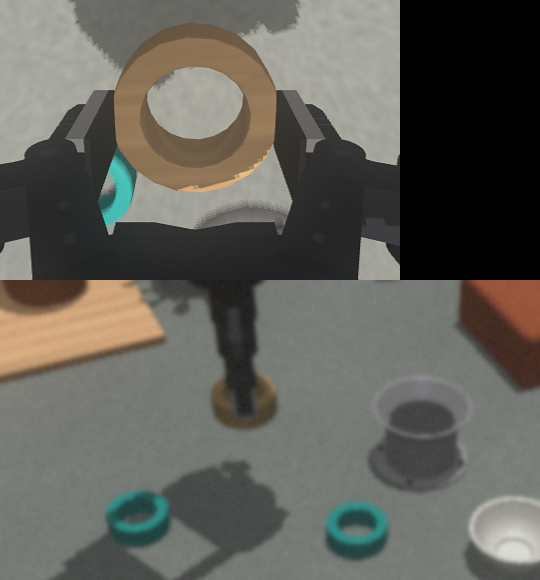

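The ring is held level and centred between the fingers, and the pads overlap its top part. The tube is at crop (421,430). Next I raise it and move above the tube.

Emit:
play_rows --pt "0 0 -40 0 0 0" --pt "-25 5 -30 0 0 0" --pt "-37 9 0 0 0 0" --pt "-37 9 0 0 0 0" --pt "-37 8 0 0 0 0"

```text
time: 5.2
tool_pos: [0.5856, 0.268, 0.1667]
tool_rot: [0.001, 0.148, 0.989, 0.0]
contact_force: [0.0, 0.1, -0.1]
gripper_width: 0.66
grasp_force: 63.9
```

Emit:
play_rows --pt "-30 7 0 0 0 0" --pt "-8 2 0 0 0 0" --pt "0 0 0 0 0 0" --pt "0 0 0 0 0 0"

```text
time: 5.53
tool_pos: [0.622, 0.2654, 0.1649]
tool_rot: [-0.001, 0.148, 0.989, -0.0]
contact_force: [0.2, 0.1, -0.8]
gripper_width: 0.656
grasp_force: 63.9
```

```bash
python3 - <<'E'
from h import *
s=manip.state();print(s["tool_pos"],s["gripper_width"]*85.4,s["grasp_force"],s["contact_force"])
f=grab("wrist");g=grab("side");t=grab("top")
for n,x in(("wrist",f),):print(n,[ (b[0],b[1]) for b in blobs(x,.022,1500)],x["cx"],x["cy"])
o=np.zeros((580,800,3),np.uint8);o[:330,:400]=f["image"][150:480,120:520]
o[:330,400:800]=cv2.resize(g["image"][40:205,240:440],None,fx=2,fy=2)
o[330:580,:400]=cv2.resize(t["image"][80:205,90:290],None,fx=2,fy=2)
cv2.imwrite("pics/w5.png",o[:,:,::-1])
E
```

```text
[0.62203627 0.26537257 0.16492595] 55.99945098842517 63.93565306439996 [ 0.21707245  0.12944312 -0.81668162]
wrist [(array([316., 309.]), array([0.6975, 0.2427, 0.1278, 0.1423])), (array([20., 80.]), array([0.4761, 0.1034, 0.0357, 0.0424]))] 314.71445777779115 236.49381506110683
```

View pics/w5.png

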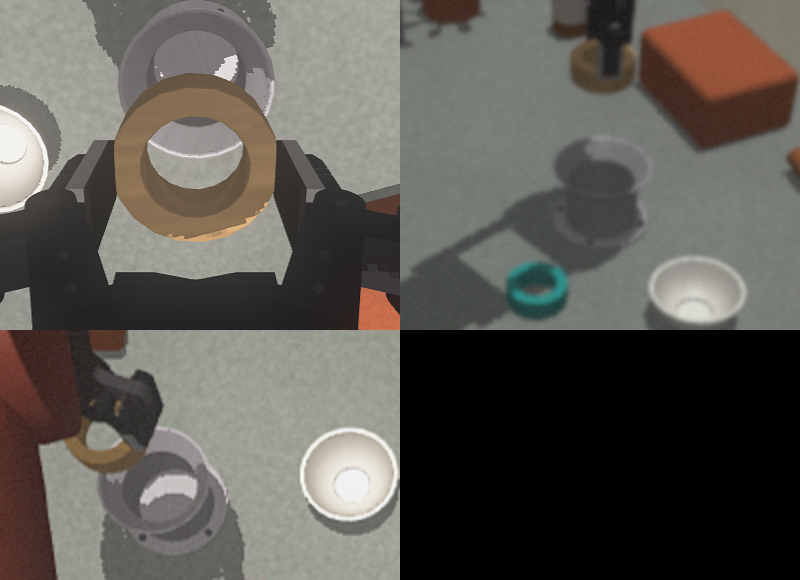

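In the wrist view the tube rim is centred at about (316,229), 156 px wide. The held ring's top face is centred at about (315,295), 161 px wide. I'll compute the offset between them.

```bash
python3 - <<'E'
from h import *
f=grab("wrist");p,R=pose();print(p)
rim=R.T@(ray(f,(316,229),.068)-p)*1000
ring=R.T@(ray(f,(315.5,294),p[2]+.025)-p)*1000; ring2=R.T@(ray(f,(315.5,294),p[2]+.012)-p)*1000
print(rim,ring,ring2,ray(f,(316,229),.068))
for z in(.05,.068):print([R.T@(ray(f,(u,229),z)-p)*1000 for u in(238,394)])
E
```

```text
[0.62149974 0.26584777 0.1658113 ]
[ 0.74071748  0.39132098 97.81157649] [  9.00037895  -0.23071401 -24.99624988] [  3.48929871  -0.19620814 -11.99853452] [0.62086335 0.26643945 0.068     ]
[array([ -3.80536987, -51.80847294, 115.81548242]), array([ -3.83103958,  52.73983199, 115.80388191])]
[array([  0.75270992, -48.45180376,  97.81699605]), array([ 0.72872237, 49.24532231, 97.80615573])]
```

Emit:
play_rows --pt "-2 0 30 0 0 0" --pt "0 0 30 0 0 0" --pt "0 0 25 0 0 0" --pt "0 0 12 0 0 0" --pt "0 0 0 0 0 0"

```text
time: 6.15
tool_pos: [0.6214, 0.2643, 0.0646]
tool_rot: [-0.003, 0.148, 0.989, -0.002]
contact_force: [0.2, -0.7, -0.7]
gripper_width: 0.658
grasp_force: 63.9
```

Emit:
play_rows --pt "0 0 5 0 0 0" --pt "0 0 5 0 0 0" --pt "0 0 3 0 0 0" --pt "0 0 0 0 0 0"

```text
time: 6.48
tool_pos: [0.6252, 0.265, 0.0564]
tool_rot: [0.001, 0.148, 0.989, 0.0]
contact_force: [-0.2, 0.3, -0.5]
gripper_width: 0.652
grasp_force: 63.9
```

```bash
python3 - <<'E'
from h import *
s=manip.state();print(s["tool_pos"],s["gripper_width"]*85.4,s["grasp_force"],s["contact_force"])
f=grab("wrist");g=grab("side")
o=np.zeros((330,800,3),np.uint8);o[:330,:400]=f["image"][150:480,120:520]
o[:330,400:800]=cv2.resize(g["image"][70:180,270:403],(400,330))
cv2.imwrite("pics/w6.png",o[:,:,::-1])
E
```

```text
[0.62520542 0.26500206 0.05644596] 55.64878146447263 63.934165723621845 [-0.23648579  0.26546067 -0.49809332]
```

View pics/w6.png

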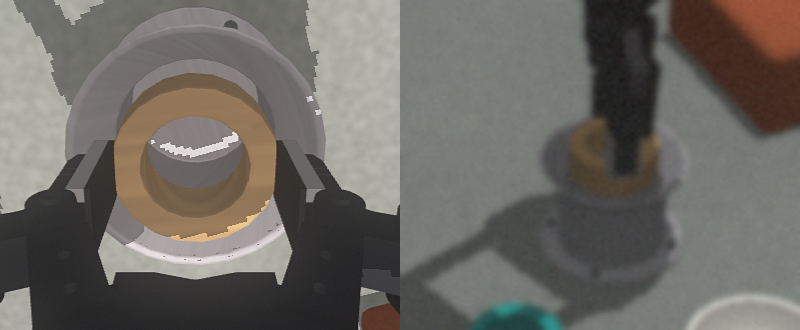

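The ring is concentric with the mouth: rim centre about (195,144) in the crop, ring about (195,145). It sits partly inside the funnel with no contact. I'll release with a small opening.

Emit:
play_rows --pt "0 0 0 0 0 0" --pt "0 0 0 0 0 0" --pt "0 0 0 0 0 0" --pt "0 0 0 0 0 0" --hand 64

```text
time: 6.92
tool_pos: [0.625, 0.2649, 0.056]
tool_rot: [0.0, 0.148, 0.989, 0.0]
contact_force: [-0.1, -0.1, -0.5]
gripper_width: 0.748
grasp_force: 0.0
```

Emit:
play_rows --pt "0 0 -20 0 0 0" --pt "0 0 -40 0 0 0" --pt "0 0 -40 0 0 0" --pt "0 0 0 0 0 0" --hand 85

```text
time: 7.25
tool_pos: [0.6299, 0.2665, 0.1669]
tool_rot: [0.007, 0.148, 0.989, 0.003]
contact_force: [1.1, -0.2, 2.5]
gripper_width: 0.99
grasp_force: 0.0
```

```bash
python3 - <<'E'
from h import *
f=grab("wrist");p,R=pose();print(p)
o=f["image"][90:390,120:520];cv2.imwrite("pics/w7.png",o[:,:,::-1])
print(blobs(f,.028,500))
# toward ring B
print(delta((.470,-.258),.16))
E
```

```text
[0.62863009 0.26603511 0.16341342]
[(array([310., 207.]), array([0.6261, 0.2651, 0.0582, 0.0593])), (array([17., 67.]), array([0.48  , 0.1103, 0.0287, 0.0387]))]
[-1.500e+00 -5.475e+02 -4.000e-01]
```

View pics/w7.png

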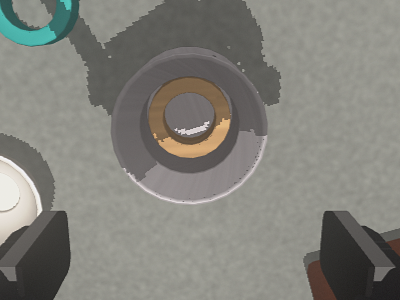

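Ring A lies flat at the bottom of the tube: blob at (310,207), 58x59 mm when projected to z = 28 mm. Next is ring B.

Emit:
play_rows --pt "0 -39 0 0 0 0" --pt "0 -39 0 0 0 0" --pt "0 -39 0 0 0 0" --pt "0 -39 0 0 0 0" --pt "0 -39 0 0 0 0"

```text
time: 7.72
tool_pos: [0.5664, 0.077, 0.1547]
tool_rot: [-0.001, 0.148, 0.989, -0.0]
contact_force: [0.4, -0.3, 0.6]
gripper_width: 0.995
grasp_force: 0.0
```

Emit:
play_rows --pt "0 -39 0 0 0 0" --pt "0 -39 0 0 0 0" --pt "0 -39 0 0 0 0" --pt "0 -39 0 0 0 0" --pt "0 -39 0 0 0 0"

```text
time: 8.13
tool_pos: [0.5094, -0.1095, 0.155]
tool_rot: [-0.0, 0.148, 0.989, 0.0]
contact_force: [0.9, -0.8, -0.7]
gripper_width: 0.997
grasp_force: 0.0
```

Emit:
play_rows --pt "0 -39 0 0 0 0" --pt "0 -39 0 0 0 0" --pt "0 -39 0 0 0 0" --pt "0 -39 0 0 0 0" --pt "0 0 0 0 0 0"

```text
time: 8.55
tool_pos: [0.4628, -0.2625, 0.1552]
tool_rot: [-0.001, 0.151, 0.989, -0.001]
contact_force: [0.1, 0.2, 0.6]
gripper_width: 0.995
grasp_force: 0.0
```

```bash
python3 - <<'E'
from h import *
print(manip.state()["joint_pos"])
f=grab("wrist");f=grab("wrist");print(pose()[0])
for b in blobs(f,.022,1000): print(*b,delta(b[1][:2],.095))
E
```

```text
[-0.65443862 -0.12630857  1.88808541 -0.0026529   1.37957067 -1.92138656]
[ 0.46423533 -0.25818615  0.15492666]
[377. 380.] [ 0.6044 -0.2525  0.0817  0.0842] [-132.3   46.8   59.8]
[324. 224.] [ 0.4705 -0.2557  0.0577  0.0609] [-5.3  4.2 59.9]
[535. 133.] [ 0.4527 -0.1018  0.0587  0.0665] [ 57.2 145.9  60.1]
```

Emit:
play_rows --pt "-5 4 20 0 0 0" --pt "0 0 35 0 0 0" --pt "0 0 35 0 0 0" --pt "0 0 0 0 0 0" --pt "0 0 0 0 0 0"

```text
time: 9.07
tool_pos: [0.4696, -0.2524, 0.0634]
tool_rot: [-0.003, 0.147, 0.989, 0.002]
contact_force: [0.0, -0.8, 0.3]
gripper_width: 1.0
grasp_force: 0.0
```

```bash
python3 - <<'E'
from h import *
f=grab("wrist");print(pose()[0])
for b in blobs(f,.022,1000): print(*b,delta(b[1][:2],-.004))
E
```

```text
[ 0.4713181  -0.2538445   0.06593528]
[384. 421.] [ 0.5738 -0.2415  0.024   0.0599] [-94.5  41.6  69.9]
[307. 261.] [ 0.4706 -0.2566  0.058   0.0618] [-0.2 -2.9 69.9]
[598. 135.] [ 0.4514 -0.1116  0.0505  0.0629] [ 60.4 130.3  70. ]
```

Emit:
play_rows --pt "0 -2 20 0 0 0" --pt "0 0 20 0 0 0" --pt "0 0 14 0 0 0" --pt "0 0 8 0 0 0" --pt "0 0 4 0 0 0"

```text
time: 9.53
tool_pos: [0.4715, -0.2572, 0.0009]
tool_rot: [0.001, 0.148, 0.989, -0.0]
contact_force: [0.0, 0.5, -0.9]
gripper_width: 0.997
grasp_force: 0.0
```

Emit:
play_rows --pt "0 0 2 0 0 0" --pt "0 0 1 0 0 0" --pt "0 0 0 0 0 0" --pt "0 0 0 0 0 0"

```text
time: 9.87
tool_pos: [0.4712, -0.2573, -0.0022]
tool_rot: [0.001, 0.148, 0.989, -0.0]
contact_force: [-0.2, 0.2, 0.6]
gripper_width: 0.996
grasp_force: 0.0
```

Emit:
play_rows --pt "0 0 0 0 0 0" --pt "0 0 0 0 0 0" --pt "0 0 0 0 0 0" --pt "0 0 0 0 0 0" --pt "0 0 0 0 0 0" --hand 50

```text
time: 10.28
tool_pos: [0.4712, -0.2574, -0.0018]
tool_rot: [0.001, 0.148, 0.989, -0.0]
contact_force: [-1.6, 0.4, 6.2]
gripper_width: 0.654
grasp_force: 61.9
```

Emit:
play_rows --pt "0 0 -10 0 0 0" --pt "0 0 -30 0 0 0" --pt "0 0 -40 0 0 0" --pt "0 0 -40 0 0 0" --pt "0 0 -40 0 0 0"

```text
time: 10.7
tool_pos: [0.4699, -0.2564, 0.1586]
tool_rot: [-0.0, 0.148, 0.989, 0.0]
contact_force: [0.4, 0.1, -0.4]
gripper_width: 0.649
grasp_force: 63.5
```

Emit:
play_rows --pt "0 20 -8 0 0 0" --pt "0 38 0 0 0 0" --pt "0 38 0 0 0 0" --pt "0 38 0 0 0 0" --pt "0 38 0 0 0 0"

```text
time: 11.12
tool_pos: [0.5209, -0.0908, 0.1655]
tool_rot: [0.001, 0.148, 0.989, -0.0]
contact_force: [0.6, -0.3, 0.3]
gripper_width: 0.648
grasp_force: 63.5
```

Emit:
play_rows --pt "2 38 0 0 0 0" --pt "2 38 0 0 0 0" --pt "2 38 0 0 0 0" --pt "2 38 0 0 0 0" --pt "2 38 0 0 0 0"

```text
time: 11.53
tool_pos: [0.5668, 0.0942, 0.1653]
tool_rot: [0.0, 0.148, 0.989, 0.0]
contact_force: [1.0, -0.1, -0.7]
gripper_width: 0.645
grasp_force: 63.5
```

Emit:
play_rows --pt "0 38 0 0 0 0" --pt "0 38 0 0 0 0" --pt "0 38 0 0 0 0" --pt "0 30 0 0 0 0" --pt "0 0 0 0 0 0"

```text
time: 11.95
tool_pos: [0.6093, 0.2349, 0.1651]
tool_rot: [0.0, 0.146, 0.989, 0.001]
contact_force: [0.5, -0.3, 0.8]
gripper_width: 0.645
grasp_force: 63.5
```

Emit:
play_rows --pt "0 0 0 0 0 0" --pt "0 0 0 0 0 0"

```text
time: 12.12
tool_pos: [0.6086, 0.2297, 0.1647]
tool_rot: [-0.0, 0.148, 0.989, -0.0]
contact_force: [-0.9, -0.2, -1.5]
gripper_width: 0.651
grasp_force: 63.5
```

```bash
python3 - <<'E'
from h import *
print(manip.state()["gripper_width"],pose()[0],delta((.6236,.265),.065))
E
```

```text
0.6512631938782452 [0.60857546 0.2296995  0.16469173] [-4.1 38.2 99.7]
```

Emit:
play_rows --pt "-2 19 0 0 0 0" --pt "-3 19 0 0 0 0" --pt "0 0 20 0 0 0" --pt "0 0 0 0 0 0" --pt "0 0 0 0 0 0"

```text
time: 12.53
tool_pos: [0.6235, 0.2632, 0.1432]
tool_rot: [-0.002, 0.149, 0.989, -0.001]
contact_force: [0.9, 0.3, -0.0]
gripper_width: 0.647
grasp_force: 63.6
```

Emit:
play_rows --pt "0 0 30 0 0 0" --pt "0 0 25 0 0 0" --pt "0 0 15 0 0 0" --pt "0 0 8 0 0 0" --pt "0 0 0 0 0 0"

```text
time: 12.95
tool_pos: [0.6234, 0.2638, 0.0647]
tool_rot: [-0.002, 0.148, 0.989, -0.001]
contact_force: [0.0, 0.4, -1.2]
gripper_width: 0.649
grasp_force: 63.6
```

Emit:
play_rows --pt "0 0 4 0 0 0" --pt "0 0 4 0 0 0" --pt "0 0 2 0 0 0" --pt "0 0 0 0 0 0"

```text
time: 13.28
tool_pos: [0.6251, 0.2649, 0.0572]
tool_rot: [0.0, 0.148, 0.989, 0.0]
contact_force: [0.7, -0.1, -0.4]
gripper_width: 0.649
grasp_force: 63.6
```

```bash
python3 - <<'E'
from h import *
f=grab("wrist");print(pose()[0],delta((.6252,.265),.056))
cv2.imwrite("pics/w8.png",f["image"][150:480,120:520,::-1])
E
```

```text
[0.62510397 0.26498948 0.05731131] [-0.1  0.   1.3]
```

View pics/w8.png

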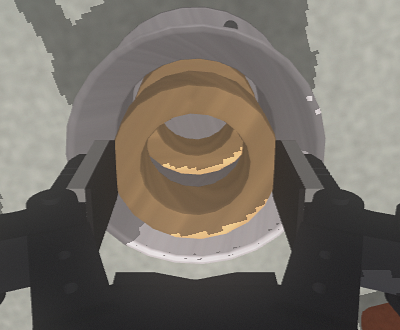

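Ring B is held concentric with the mouth, centred at about (195,150) in the crop, the same as for the first ring. I'll release it the same way.

Emit:
play_rows --pt "0 0 0 0 0 0" --pt "0 0 0 0 0 0" --pt "0 0 0 0 0 0" --pt "0 0 0 0 0 0" --hand 64

```text
time: 13.67
tool_pos: [0.6249, 0.2649, 0.057]
tool_rot: [0.0, 0.148, 0.989, 0.0]
contact_force: [-0.1, 0.3, 0.1]
gripper_width: 0.752
grasp_force: 0.0
```

Emit:
play_rows --pt "0 0 -20 0 0 0" --pt "0 0 -40 0 0 0" --pt "0 0 -40 0 0 0" --pt "0 0 0 0 0 0" --pt "0 0 0 0 0 0" --hand 85

```text
time: 14.08
tool_pos: [0.6273, 0.2656, 0.1618]
tool_rot: [0.004, 0.148, 0.989, 0.002]
contact_force: [-0.8, 0.1, -0.3]
gripper_width: 0.998
grasp_force: 0.0
```

```bash
python3 - <<'E'
from h import *
f=grab("wrist");print(pose()[0])
g=grab("side")
o=np.zeros((330,800,3),np.uint8);o[:300,:400]=f["image"][90:390,120:520]
o[:330,400:800]=cv2.resize(g["image"][70:180,270:403],(400,330))
cv2.imwrite("pics/w9.png",o[:,:,::-1])
for z in(.028,.05):print(z,blobs(f,z,1500))
E
```

```text
[0.62566525 0.26513321 0.15863692]
0.028 [(array([313., 217.]), array([0.6294, 0.2644, 0.0627, 0.066 ])), (array([17., 70.]), array([0.4793, 0.1103, 0.029 , 0.0385]))]
0.05 [(array([313., 217.]), array([0.6244, 0.2659, 0.058 , 0.061 ])), (array([17., 70.]), array([0.4856, 0.1233, 0.0268, 0.0356]))]
```

View pics/w9.png

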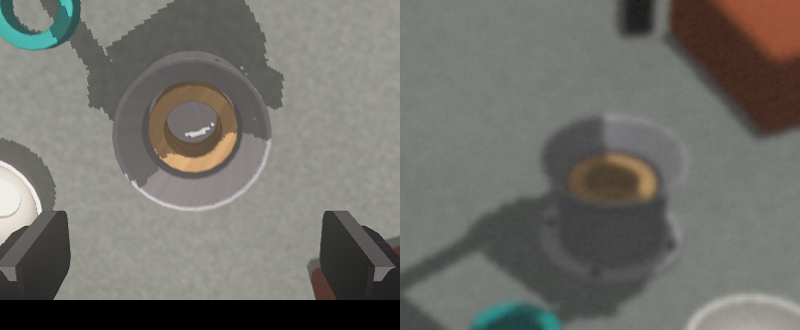

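Both views show ring B flat on ring A inside the tube. Its outline measures about 58x61 mm at z = 50 mm, centred at (313,217), and the gripper is clear.

```bash
python3 -c "
from plant import manip
print(manip.job_done())"
```

```text
the job is handed in; nothing more can be done
None
```

Both 60 mm beech rings lie flat, one on top of the other, at the bottom of the flared steel tube, and the job was handed in at about 14 s of the 58 s allowed.

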